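# Free a sagging bolt and hold the cage gate ajar

### The arm

A 7-joint arm with a two-finger parallel gripper is mounted at the origin on a cart in front of the work surface, level with it; the furniture and walls round the work are solid. World frame = base frame: x ahead of the robot, y to its left, z up, the work surface at z = 0. Lengths are in m, angles in rad, forces in N, time in s.
With the tool pointing down it reaches from about 0.425 to 0.925 m from the base axis. Payload 6.8 kg.
Tool frame: the origin (TCP) lies at the very end of the fingers, on their centre line; the grasp point (between the pads) lies 19 mm behind it; z points along the fingers, y is the line along which they close (so a half turn about z gives the same grasp; the last joint's range is limited). The gripper opens to 85 mm and grips with 20 to 120 N. Pads are 22 mm wide; open, the fingers measure 114 mm over their backs; the gripper's body (76 mm by 85 mm) begins 54 mm behind the grasp point. The pads swing forward as they close: fully open they stand 13 mm farther back than shut.
Start: joints at [1.046, 0.477, 0.022, 1.555, -0.011, 1.109, -0.083], TCP at [0.273, -0.617, 0.231] pointing down, gripper open.
Joint ranges: [-2.96, 2.96], [-0.34, 2.1], [-1.41, 1.46], [0.24, 2.44], [-1.37, 4.51], [0.17, 1.92], [-2.96, 2.96]. Speed limits (rad/s): [2.39, 2.39, 3.14, 3.14, 3.14, 3.14, 3.14].

### API

Orientations are given as a rotation vector (axis times angle).
In Python, from bench import r gives the robot as it stands.
- The arm moves only by the shell command python3 -m jog 'ROWS' [FORCE]. ROWS is JSON, a list of rows, each an object of numbers: "fingers": the finger opening in m, from 0 to 0.0854; "x", "y", "z": the shift along the tool's x, y, z in m; "rx", "ry", "rz": the turn, a rotation vector about the tool's x, y, z in degrees. In form: [{"fingers": .., "x": .., "y": .., "z": .., "rx": .., "ry": .., "rz": ..}, ...]. A call has 1 to 8 rows; each row shifts and turns the commanded pose from where the row before left it, along the tool's axes as they then stand; what a row does not reach is not made up. A row lasts 1/8 s, in which the tool goes at most 62.5 mm and 10.7 degrees, less where a joint would pass 70% of its speed; a pose out of reach is approached as far as the arm can. A call is refused whole if a number of a shift passes 0.0625 or a number of a turn 10.7, either way. A call with a gripper value outside its range is refused whole. The fingers move at their own pace and stop on an object; FORCE is the grip in N (left out, the last holds). Time passes only in rows, so rows that do not move let the fingers close. It gives the time, the measured TCP pose, the force, the opening and the grip force at its end, in the units of the state.
- r.get_obs(): the state, without advancing time (a new reading comes with each control period).
- r.grab_frame(name): name is "side" or "top"; returns (picture, depth): 400x640x3 uint8, red, green, blue; 400x640 float32, m along the optical axis (not along the pixel's ray), 0 where there is no reading.
- r.get_calibration(name): a dict with "mtx" (3x3 intrinsics, pixels), "extrinsics" (4x4, takes a point from camera to world coordinates). Camera axes: x right, y down, z forward; pixel columns grow to the right and rows downward; lengths in m; the calibration is good to about 2 mm. A picture is of the moment at which its call begins. get_calibration takes no time and is no camera call.
- r.hand_in(): hands the job in; it is judged then, once.
Trained networks look in the newest picture that a camera, given by its name, has taken for a name from the list of things; names that differ only in an ending like _2 or _b are one class to them, and where a whole thing is asked for, a point or a joint stands for the part that bears it (a point fixed in the world has none). Each returns a list of dicts, best first, with "score" (0 to 1); they miss things now and then, are a little off and sometimes report something else, mostly with a low value. They report only what shows in the picture. A call takes as long as a camera call.
- r.search_frame(target, camera): "xyz" ([x, y, z] in m, in world coordinates, good to about 4 mm: the middle of the surface that is visible of it).
- r.landmark_of(target, camera): "xyz" ([x, y, z] in m, in world coordinates, good to about 4 mm: a listed point, or the origin of a listed thing).
The state is a dict: "clock": time; "joints": joint angles; "qvel": joint speeds; "tau": joint torques, N m; "tcp_pos": TCP position; "orientation": TCP orientation; "contact_force": force on the tool from outside, world axes, zero at the start; "moment": the same for the moment, N m; "grip_width": finger opening in m; "gripper_force": force on a finger pad.
Only numpy, scipy, OpenCV 4.12 (cv2) and the standard library are available. Lean on these libraries where they do the work, as an engineer would, in place of code of your own. Each camera call takes 0.05 s, during which the arm holds its last target. There are 200 camera calls.

### The job

Open the little wire cage on the bench for a colleague whose hands are full: lift the sagging bolt by its red knob so that its hooked nose clears the bent-up lip of the keeper, draw it right back out of the keeper while it is lifted, then pull the gate towards you by the same knob. The gate shuts itself, so finish while still holding the knob, with the gate standing still about 8 cm open at its free edge. Do not push about the things in the cage or beside it.

Things in the scene. Friction and masses are not known exactly. Their poses are not given: they have to be found in the camera images.
- cage: fixed wire cage, 119 deep (x) x 258 wide (y) x 116 high, green posts, plywood floor 6 thick, open on top, blue wire gate in its front. Origin: on the bench under the middle of the front posts (posts 14 thick in x). Axes: -x is the front (the side the gate opens to, roughly towards the robot), +y the hinge side, -y the keeper side, z up.
- gate_hinge (a point): point at bench height on the upright hinge axis of the gate, 10 in front of the cage origin in -x and 108 towards +y (cage axes). The gate runs 206 from it to its free edge; its bottom edge is 16 and its top edge 110 above the bench, the steel bolt straps on it reach 118.
- bolt_knob (a point): centre of the red upright round knob of the bolt: 18 diameter, 42 high (21 above and 21 below this point), standing on a 9 diameter stem, about 147 above the bench while the bolt sags. It moves with bolt and gate. When shut it lies 16 in front of the cage origin in -x, about 142 from the hinge axis along the gate. The gripper has free room all round it above 120 mm.
- bolt_nose (a point): middle of the underside of the bolt's hooked nose (10 along the bolt, 12 across); the hook hangs 8 below the 12 diameter rod. The nose lies 83 from the knob, towards the free edge of the gate.
- lip (a point): middle of the top edge of the keeper's bent-up brass lip (4 thick along the bolt, 22 across) on the -y post, 85 above the bench. While the bolt sags the nose hangs 6.5 below this edge behind the lip and cannot be drawn; the bolt must be 7 or more higher (10 is comfortable) until the nose has passed the lip. The keeper's front cheek stops the gate while the nose is in the keeper.
- bolt (a joint): how far the bolt is drawn along the gate, towards the hinge, in m: 0 to 0.0015 at the start (thrown); catches on the lip just past 0.002 unless lifted; free of the keeper past 0.017; stop at 0.032. About 1 to 2 N friction, no spring.
- bolt_lift (a joint): how far the bolt is lifted in its tall worn straps, in m: 0 sagging (falls back there by its weight, 0.2 to 0.35 kg), 0.014 at the upper stop.
- gate (a joint): gate angle in rad: 0 shut, grows as the free edge swings towards the cage's -x (clockwise seen from above), stop 1.2. 0.38 rad is 77 mm open at the free edge. A hinge spring of about 0.5 N m always pulls it shut: 4 to 5 N at the knob.
- iron_head_7: bystander: steel golf iron head, 55x110x13, lying loose in the cage; origin at the centre of its underside
- dye_bottle: bystander: small brown dropper bottle, 33 across, 102 high, standing in the cage; origin at the centre of its underside
- masking_tape: bystander: roll of tan masking tape, 104 across, 25 high, lying on the bench; origin at the centre of its underside
- screwdriver_yellow: bystander: yellow screwdriver, 33x187x40, lying on the bench; origin at the centre of its underside

How it is judged:
By the outcome, as a careful person would: the job done as asked, in the order asked, and still so for the second after the job is handed in, while the arm keeps its last pose, push and grip.
It also fails if it takes over 32 s, if anything falls off the work surface, if the arm or the gripper's body presses on something with over 40 N, if the wrist force passes 120 N, or if a joint passes its speed limit or range.

## Working session

There is one attempt and no reset: what is moved stays moved. The work goes in short steps, Python scripts to look and compute and a shell command to move; the robot and the scene stay as the last step left them, time stands still between calls to the robot, and variables do not carry over. Pictures are saved under pics/ and viewed, at most 10 in all, crops included, and the job is handed in when it is done.

```bash
mkdir -p pics; cat > h.py <<'E'
import numpy as np, cv2
from scipy.spatial.transform import Rotation as R
from bench import r
def save(cam,name):
    p,d=r.grab_frame(cam); cv2.imwrite(f'pics/{name}.png',p[:,:,::-1]); return p,d
def world(cam,d,mask):
    c=r.get_calibration(cam);K=c['mtx'];T=np.array(c['extrinsics'])
    v,u=np.nonzero(mask&(d>0));z=d[v,u]
    P=np.c_[(u-K[0][2])/K[0][0]*z,(v-K[1][2])/K[1][1]*z,z]
    return P@T[:3,:3].T+T[:3,3]
E
python3 - <<'E'
from h import *
np.set_printoptions(precision=4,suppress=True)
for c in('side','top'):
    p,d=save(c,c+'0')
    for t in ('cage','gate_hinge','bolt_knob','bolt_nose','lip'):
        print(c,t,[(np.round(o['xyz'],4),round(o['score'],2)) for o in r.landmark_of(t,c)[:2]])
    q=p.astype(int);m=(q[...,0]>130)&(q[...,1]<70)&(q[...,2]<70)
    W=world(c,d,m);print(c,len(W),W.mean(0) if len(W) else '',W.min(0),W.max(0))
o=r.get_obs();print(o['clock'],o['tcp_pos'],o['orientation'],R.from_rotvec(o['orientation']).as_matrix())
E
```

```text
side cage [(array([0.4972, 0.3931, 0.0026]), 0.96), (array([0.4913, 0.5035, 0.0012]), 0.49)]
side gate_hinge [(array([0.4921, 0.5022, 0.0023]), 0.56)]
side bolt_knob [(array([0.4813, 0.3617, 0.1481]), 0.65)]
side bolt_nose [(array([0.4753, 0.2809, 0.0756]), 0.93)]
side lip [(array([0.4729, 0.288 , 0.0821]), 0.61)]
side 1393 [-0.0193  1.3385 -0.1273] [-0.3511  0.1281 -0.2165] [0.8672 1.8075 0.1705]
top cage [(array([0.4945, 0.3946, 0.0043]), 0.55), (array([ 0.5055, -0.0153,  0.0068]), 0.19)]
top gate_hinge []
top bolt_knob [(array([0.4837, 0.3633, 0.1479]), 0.7)]
top bolt_nose [(array([0.4735, 0.2806, 0.0803]), 0.7)]
top lip [(array([0.4804, 0.2895, 0.0858]), 0.88)]
top 121 [ 0.6034  0.2639 -0.0949] [-0.0221 -0.9157 -0.7383] [0.7658 0.5878 0.1703]
0.6 [ 0.2733 -0.6172  0.2313] [3.0736 0.6499 0.0001] [[ 0.9144  0.4048  0.    ]
 [ 0.4048 -0.9144 -0.0001]
 [ 0.      0.0001 -1.    ]]
```

View pics/side0.png

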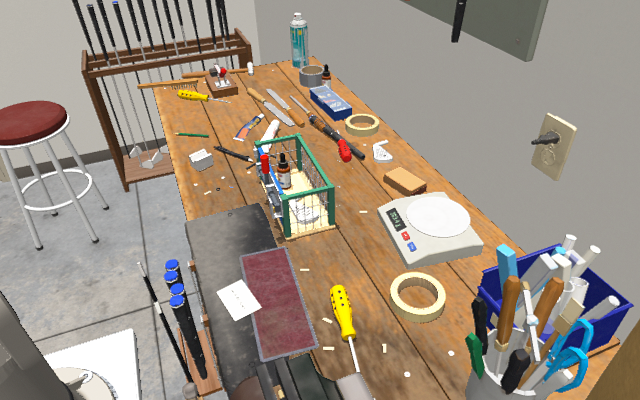

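View pics/top0.png

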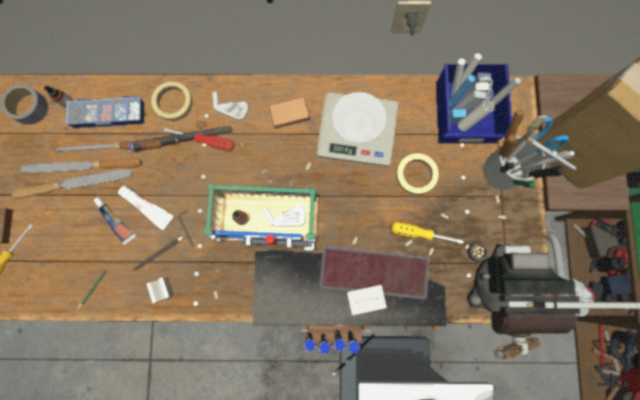

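```bash
python3 - <<'E'
from h import *
np.set_printoptions(precision=4,suppress=True)
K=np.array([.482,.362,.148])
for c in('side','top'):
    p,d=r.grab_frame(c)
    q=p.astype(int);m=(q[...,0]>1.8*q[...,1])&(q[...,0]>1.8*q[...,2])&(q[...,0]>70)
    W=world(c,d,m);W=W[np.linalg.norm(W-K,axis=1)<.05]
    print(c,len(W),np.median(W,0),*np.percentile(W,[3,97],axis=0))
    m=(q[...,2]>1.5*q[...,0])&(q[...,2]>80)
    W=world(c,d,m);W=W[(np.linalg.norm(W[:,:2]-K[:2],axis=1)<.2)&(W[:,2]>.02)&(W[:,2]<.12)]
    if len(W)>20: print('gate',len(W),np.median(W,0),cv2.fitLine(W[:,:2].astype(np.float32),cv2.DIST_HUBER,0,.01,.01).ravel(),*np.percentile(W,[1,99],axis=0))
E
```

```text
side 138 [0.4787 0.3543 0.1527] [0.472  0.3505 0.1295] [0.4871 0.363  0.169 ]
gate 601 [0.5562 0.3542 0.1143] [ 0.0075 -1.      0.558   0.3378] [0.488  0.2657 0.0289] [0.6094 0.5126 0.1174]
top 58 [0.4785 0.3601 0.1673] [0.471  0.3525 0.1508] [0.4859 0.3677 0.1711]
gate 322 [0.4968 0.4321 0.1088] [0.027  0.9996 0.4971 0.4143] [0.4917 0.2987 0.0224] [0.503  0.4985 0.1134]
```

The side view shows the cage with the red knob at about (265,163). In the top view the knob is at (270,240), and a dark machine at about (530,290) may stand in the way, so I'll check heights along the path.

```bash
python3 - <<'E'
from h import *
p,d=r.grab_frame('top')
W=world('top',d,d>0)
for y in np.arange(-.8,.6,.1):
    print(round(y,1),[round(float(np.max(W[(abs(W[:,1]-y-.05)<.05)&(abs(W[:,0]-x-.05)<.05)][:,2],initial=-1)),2) for x in np.arange(-.1,.9,.1)])
T=np.array(r.get_calibration('top')['extrinsics']);print(T[:3,3])
print(r.get_obs()['clock'])
E
```

```text
-0.8 [-0.74, -0.74, -0.38, -0.37, -0.37, -0.36, -0.36, -0.29, -0.36, -1.0]
-0.7 [-0.83, -0.83, -0.83, -0.51, -0.51, -0.52, -1.0, -1.0, -1.0, -1.0]
-0.6 [-0.82, -0.82, -0.83, -1.0, -0.52, -1.0, 0.01, 0.01, -1.0, -1.0]
-0.5 [-0.83, -0.83, -0.82, -0.83, -0.1, -0.09, 0.01, 0.24, -1.0, 0.01]
-0.4 [-0.83, -0.82, -0.83, -0.83, 0.2, 0.0, 0.01, 0.34, 0.34, 0.34]
-0.3 [-0.83, -0.82, -0.83, 0.18, 0.2, 0.16, 0.2, 0.24, 0.34, 0.15]
-0.2 [-1.0, -0.73, 0.01, 0.18, 0.2, 0.16, 0.2, 0.24, 0.21, 0.17]
-0.1 [-1.0, -1.0, 0.01, 0.01, 0.01, 0.03, 0.03, 0.03, 0.16, 0.16]
-0.0 [-1.0, -1.0, 0.01, 0.01, 0.01, 0.03, 0.04, 0.03, 0.05, 0.06]
0.1 [-0.6, -0.3, 0.04, 0.03, 0.01, 0.01, 0.01, 0.03, 0.06, 0.06]
0.2 [-0.83, -0.82, 0.1, 0.04, 0.01, 0.12, 0.12, 0.12, 0.06, 0.06]
0.3 [-0.83, -0.83, -0.82, 0.01, 0.01, 0.17, 0.12, 0.12, 0.03, 0.03]
0.4 [-0.82, -0.83, -0.82, 0.01, 0.01, 0.12, 0.12, 0.12, 0.04, 0.02]
0.5 [-0.82, -0.82, -0.82, 0.0, 0.01, 0.12, 0.12, 0.12, 0.04, 0.03]
[0.38915817 0.24272826 1.13560679]
0.75
```

```bash
python3 -m jog '[{"z":-0.05,"fingers":0.06},{"z":-0.05},{"x":0.05,"y":-0.025},{"x":0.05,"y":-0.025},{"x":0.05,"y":-0.025},{"x":0.05,"y":-0.025},{"x":0.05,"y":-0.025}]'; python3 -c "
from h import *;o=r.get_obs();print(o['joints'],R.from_rotvec(o['orientation']).as_matrix())"
```

```text
[ 1.04585984  0.47699884  0.02236839  1.55540138 -0.01150276  1.10929396
 -0.08311772] [[ 9.14379178e-01  4.04858886e-01  3.95789072e-05]
 [ 4.04858887e-01 -9.14379178e-01 -8.84843817e-06]
 [ 3.26077598e-05  2.41146999e-05 -9.99999999e-01]]validation failed for argument at $[0]...
```

```bash
python3 -m jog '[{"fingers":0.06,"x":0,"y":0,"z":-0.05,"rx":0,"ry":0,"rz":0},{"fingers":0.06,"x":0,"y":0,"z":-0.05,"rx":0,"ry":0,"rz":0},{"fingers":0.06,"x":0.05,"y":-0.025,"z":0,"rx":0,"ry":0,"rz":0},{"fingers":0.06,"x":0.05,"y":-0.025,"z":0,"rx":0,"ry":0,"rz":0},{"fingers":0.06,"x":0.05,"y":-0.025,"z":0,"rx":0,"ry":0,"rz":0},{"fingers":0.06,"x":0.05,"y":-0.025,"z":0,"rx":0,"ry":0,"rz":0},{"fingers":0.06,"x":0.05,"y":-0.025,"z":0,"rx":0,"ry":0,"rz":0}]'; python3 -c "
from h import *;o=r.get_obs();print(o['joints'],R.from_rotvec(o['orientation']).as_matrix())"
```

```text
clock: 1.62
tcp_pos: [0.4522, -0.4003, 0.3316]
orientation: [3.073, 0.65, 0.001]
contact_force: [0.8, -1.0, -0.1]
grip_width: 0.0602
gripper_force: 0.0
[ 0.69033406  0.28744883 -0.08793188  1.60144592  0.02635064  1.25324256
 -0.55641237] [[ 9.14467685e-01  4.04658713e-01  4.24621302e-04]
 [ 4.04658884e-01 -9.14467593e-01 -4.56252585e-04]
 [ 2.03675836e-04  5.89055027e-04 -9.99999806e-01]]
```

```bash
python3 -m jog '[{"fingers":0.06,"x":0.0385,"y":-0.0467,"z":0,"rx":0,"ry":0,"rz":0},{"fingers":0.06,"x":0.0385,"y":-0.0467,"z":0,"rx":0,"ry":0,"rz":0},{"fingers":0.06,"x":0.0385,"y":-0.0467,"z":0,"rx":0,"ry":0,"rz":0},{"fingers":0.06,"x":0.0385,"y":-0.0467,"z":0,"rx":0,"ry":0,"rz":0},{"fingers":0.06,"x":0.0385,"y":-0.0467,"z":0,"rx":0,"ry":0,"rz":0},{"fingers":0.06,"x":0.0385,"y":-0.0467,"z":0,"rx":0,"ry":0,"rz":0}]'
python3 -m jog '[{"fingers":0.06,"x":0.0145,"y":-0.0577,"z":0,"rx":0,"ry":0,"rz":0},{"fingers":0.06,"x":0.0145,"y":-0.0577,"z":0,"rx":0,"ry":0,"rz":0},{"fingers":0.06,"x":0.0145,"y":-0.0577,"z":0,"rx":0,"ry":0,"rz":0},{"fingers":0.06,"x":0.0145,"y":-0.0577,"z":0,"rx":0,"ry":0,"rz":0},{"fingers":0.06,"x":0.0145,"y":-0.0577,"z":0,"rx":0,"ry":0,"rz":0},{"fingers":0.06,"x":0.0145,"y":-0.0577,"z":0,"rx":0,"ry":0,"rz":0},{"fingers":0.06,"x":0.0145,"y":-0.0577,"z":0,"rx":0,"ry":0,"rz":0}]'
python3 -m jog '[{"fingers":0.06,"x":0,"y":0,"z":0,"rx":0,"ry":0,"rz":-9.2},{"fingers":0.06,"x":0,"y":0,"z":0,"rx":0,"ry":0,"rz":-9.2},{"fingers":0.06,"x":0,"y":0,"z":0,"rx":0,"ry":0,"rz":-9.2},{"fingers":0.06,"x":0,"y":0,"z":0,"rx":0,"ry":0,"rz":-9.2},{"fingers":0.06,"x":0,"y":0,"z":0,"rx":0,"ry":0,"rz":-9.2},{"fingers":0.06,"x":0,"y":0,"z":0,"rx":0,"ry":0,"rz":-9.2},{"fingers":0.06,"x":0,"y":0,"z":0,"rx":0,"ry":0,"rz":-9.2},{"fingers":0.06,"x":0,"y":0,"z":0.02,"rx":0,"ry":0,"rz":0}]'; python3 - <<'E'
from h import *
o=r.get_obs();print(o['joints'],R.from_rotvec(o['orientation']).as_matrix(),o['tcp_pos'])
for c in('side','top'):
    save(c,c+'1')
    print(r.landmark_of('bolt_knob',c)[:1],r.landmark_of('gate_hinge',c)[:1])
E
```

```text
clock: 2.38
tcp_pos: [0.5493, -0.0502, 0.3317]
orientation: [3.073, 0.649, 0.001]
contact_force: [0.1, -0.5, 0.1]
grip_width: 0.0598
gripper_force: 0.0
clock: 3.25
tcp_pos: [0.4781, 0.36, 0.3316]
orientation: [3.074, 0.649, 0.001]
contact_force: [0.5, 0.2, 0.3]
grip_width: 0.0601
gripper_force: 0.0
clock: 4.25
tcp_pos: [0.4791, 0.359, 0.3125]
orientation: [2.253, 2.189, 0.005]
contact_force: [0.1, -0.2, -1.1]
grip_width: 0.0599
gripper_force: 0.0
[-0.18269465  0.37478968 -0.74280716  1.60864663  0.26388954  1.2581143
 -1.00065209] [[ 0.02872928  0.9995842   0.00246265]
 [ 0.99958494 -0.0287344   0.0020684 ]
 [ 0.0021383   0.0024022  -0.99999483]] [0.47911277 0.35903948 0.31252033]
[{'xyz': [0.4811, 0.362, 0.1476], 'score': 0.54}] [{'xyz': [0.4743, 0.2833, 0.0847], 'score': 0.65}]
[{'xyz': [0.6625, 0.0078, -0.0001], 'score': 0.29}] []
```

View pics/side1.png

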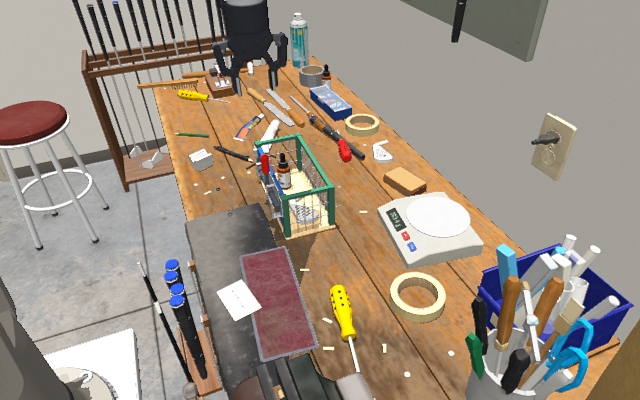

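The picture shows the gripper above the cage with its fingers at (225..275,80), in line with the knob at (265,163). Next I go down around the knob.

```bash
python3 -m jog '[{"fingers":0.06,"x":0.002,"y":0.001,"z":0.05,"rx":0,"ry":0,"rz":0},{"fingers":0.06,"x":0,"y":0,"z":0.05,"rx":0,"ry":0,"rz":0},{"fingers":0.06,"x":0,"y":0,"z":0.04,"rx":0,"ry":0,"rz":0},{"fingers":0.06,"x":0,"y":0,"z":0.03,"rx":0,"ry":0,"rz":0},{"fingers":0.06,"x":0,"y":0,"z":0.0115,"rx":0,"ry":0,"rz":0},{"fingers":0.06,"x":0,"y":0,"z":0,"rx":0,"ry":0,"rz":0}]'
python3 - <<'E'
from h import *
p,d=r.grab_frame('side');cv2.imwrite('pics/s2.png',cv2.resize(p[100:260,190:370,::-1],None,fx=3.3,fy=3.3,interpolation=cv2.INTER_CUBIC))
E
```

```text
clock: 5.3
tcp_pos: [0.4796, 0.3607, 0.1301]
orientation: [-2.255, -2.188, -0.0]
contact_force: [-1.1, 0.2, 0.7]
grip_width: 0.0598
gripper_force: 0.0
```

View pics/s2.png

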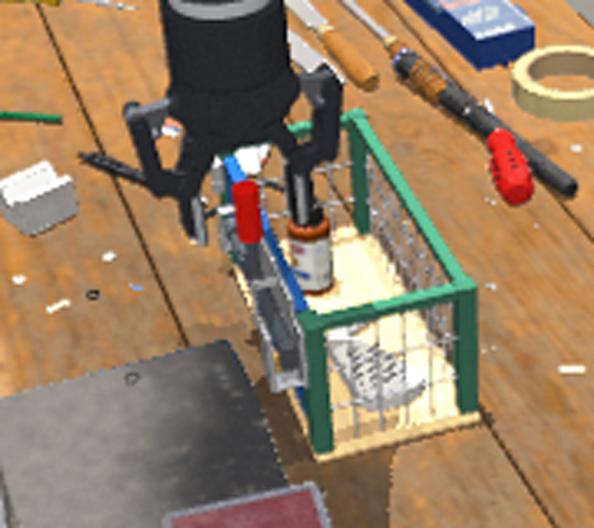

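The zoomed picture shows the knob at (247,212), standing between the two fingertips at (200,225) and (298,205). I close gently.

```bash
python3 -m jog '[{"fingers":0.01,"x":0,"y":0,"z":0,"rx":0,"ry":0,"rz":0},{"fingers":0.01,"x":0,"y":0,"z":0,"rx":0,"ry":0,"rz":0},{"fingers":0.01,"x":0,"y":0,"z":0,"rx":0,"ry":0,"rz":0},{"fingers":0.01,"x":0,"y":0,"z":0,"rx":0,"ry":0,"rz":0},{"fingers":0.01,"x":0,"y":0,"z":0,"rx":0,"ry":0,"rz":0}]' 30
python3 - <<'E'
from h import *
p,d=r.grab_frame('side')
for c in ('side',):
  for t in('bolt_knob','bolt_nose','lip'): print(t,r.landmark_of(t,c)[:1])
E
```

```text
clock: 5.98
tcp_pos: [0.48, 0.3607, 0.1308]
orientation: [2.254, 2.187, 0.002]
contact_force: [0.4, -1.2, 6.5]
grip_width: 0.0172
gripper_force: 29.4
bolt_knob [{'xyz': [0.4819, 0.3603, 0.1476], 'score': 0.61}]
bolt_nose [{'xyz': [0.4766, 0.2798, 0.0736], 'score': 0.69}]
lip [{'xyz': [0.4747, 0.2857, 0.0825], 'score': 0.95}]
```

```bash
python3 -m jog '[{"fingers":0.01,"x":0,"y":0,"z":0,"rx":0,"ry":0,"rz":0},{"fingers":0.01,"x":0,"y":0,"z":-0.003,"rx":0,"ry":0,"rz":0},{"fingers":0.01,"x":0,"y":0,"z":-0.004,"rx":0,"ry":0,"rz":0},{"fingers":0.01,"x":0,"y":0,"z":-0.004,"rx":0,"ry":0,"rz":0},{"fingers":0.01,"x":0,"y":0,"z":0,"rx":0,"ry":0,"rz":0},{"fingers":0.01,"x":0,"y":0,"z":0,"rx":0,"ry":0,"rz":0}]' 60
python3 - <<'E'
from h import *
for c in ('side',):
  p,d=r.grab_frame('side')
  for t in('bolt_knob','bolt_nose','lip'): print(t,r.landmark_of(t,c)[:1])
  cv2.imwrite('pics/s3.png',cv2.resize(p[100:260,190:370,::-1],None,fx=3.3,fy=3.3,interpolation=cv2.INTER_CUBIC))
E
```

```text
clock: 6.92
tcp_pos: [0.4797, 0.3602, 0.1408]
orientation: [2.255, 2.187, 0.0]
contact_force: [4.0, -0.2, -2.2]
grip_width: 0.0167
gripper_force: 58.5
bolt_knob [{'xyz': [0.4798, 0.3636, 0.1561], 'score': 0.85}]
bolt_nose [{'xyz': [0.4757, 0.2796, 0.0853], 'score': 0.78}]
lip [{'xyz': [0.4751, 0.2844, 0.0852], 'score': 0.71}]
```

View pics/s3.png

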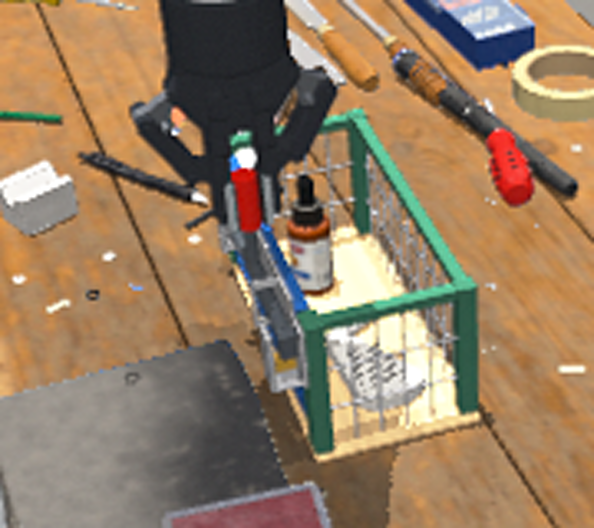

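The picture shows the bolt raised, with the brass keeper now visible at (285,368) under the rod. Next I draw it along the gate.

```bash
python3 -m jog '[{"fingers":0.01,"x":0.003,"y":0,"z":0,"rx":0,"ry":0,"rz":0},{"fingers":0.01,"x":0.003,"y":0,"z":0,"rx":0,"ry":0,"rz":0},{"fingers":0.01,"x":0.003,"y":0,"z":0,"rx":0,"ry":0,"rz":0},{"fingers":0.01,"x":0,"y":0,"z":0,"rx":0,"ry":0,"rz":0}]'
python3 - <<'E'
from h import *
r.grab_frame('side')
for t in('bolt_knob','bolt_nose'): print(t,r.landmark_of(t,'side')[:1])
E
```

```text
clock: 7.62
tcp_pos: [0.4797, 0.3699, 0.1409]
orientation: [-2.254, -2.188, -0.001]
contact_force: [4.0, 0.5, -2.5]
grip_width: 0.0164
gripper_force: 58.6
bolt_knob [{'xyz': [0.4809, 0.3726, 0.1533], 'score': 0.89}]
bolt_nose [{'xyz': [0.4735, 0.2848, 0.0846], 'score': 0.54}]
```

```bash
python3 -m jog '[{"fingers":0.01,"x":0.005,"y":0,"z":0,"rx":0,"ry":0,"rz":0},{"fingers":0.01,"x":0.005,"y":0,"z":0,"rx":0,"ry":0,"rz":0},{"fingers":0.01,"x":0.005,"y":0,"z":0,"rx":0,"ry":0,"rz":0},{"fingers":0.01,"x":0.001,"y":0,"z":0,"rx":0,"ry":0,"rz":0},{"fingers":0.01,"x":0,"y":0,"z":0,"rx":0,"ry":0,"rz":0}]'
python3 - <<'E'
from h import *
p,d=r.grab_frame('side')
for t in('bolt_knob','bolt_nose'): print(t,r.landmark_of(t,'side')[:1])
cv2.imwrite('pics/s4.png',cv2.resize(p[140:230,230:330,::-1],None,fx=5,fy=5,interpolation=cv2.INTER_CUBIC))
E
```

```text
clock: 8.4
tcp_pos: [0.4802, 0.3859, 0.1409]
orientation: [-2.254, -2.188, -0.001]
contact_force: [4.8, 0.2, -3.2]
grip_width: 0.0168
gripper_force: 58.6
bolt_knob [{'xyz': [0.4802, 0.3853, 0.1547], 'score': 0.76}]
bolt_nose [{'xyz': [0.477, 0.3067, 0.0874], 'score': 0.9}]
```

View pics/s4.png

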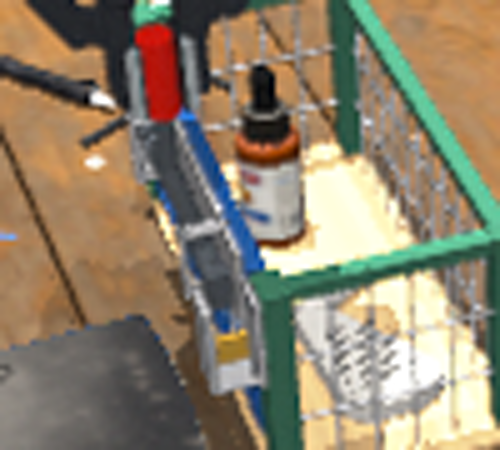

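The picture shows the rod withdrawn, with only the brass keeper left at (232,345). Now I swing the gate about the hinge.

```bash
python3 -m jog '[{"fingers":0.01,"x":0.0004,"y":-0.0058,"z":0,"rx":0,"ry":0,"rz":2.83},{"fingers":0.01,"x":0.0004,"y":-0.0058,"z":0,"rx":0,"ry":0,"rz":2.83},{"fingers":0.01,"x":0.0004,"y":-0.0058,"z":0,"rx":0,"ry":0,"rz":2.83},{"fingers":0.01,"x":0,"y":0,"z":0,"rx":0,"ry":0,"rz":0}]'
python3 - <<'E'
from h import *
r.grab_frame('side')
for t in('bolt_knob','bolt_nose'): print(t,r.landmark_of(t,'side')[:1])
E
```

```text
clock: 9.05
tcp_pos: [0.4628, 0.3881, 0.141]
orientation: [2.409, 2.016, 0.001]
contact_force: [5.3, 0.3, -2.4]
grip_width: 0.0165
gripper_force: 58.7
bolt_knob [{'xyz': [0.4628, 0.3888, 0.1541], 'score': 0.89}]
bolt_nose [{'xyz': [0.4468, 0.307, 0.0835], 'score': 0.53}]
```

Opening freely at about 5 N. I continue the swing.

```bash
python3 -m jog '[{"fingers":0.01,"x":0.0004,"y":-0.0058,"z":0,"rx":0,"ry":0,"rz":2.83},{"fingers":0.01,"x":0.0004,"y":-0.0058,"z":0,"rx":0,"ry":0,"rz":2.83},{"fingers":0.01,"x":0.0004,"y":-0.0058,"z":0,"rx":0,"ry":0,"rz":2.83},{"fingers":0.01,"x":0.0004,"y":-0.0058,"z":0,"rx":0,"ry":0,"rz":2.83},{"fingers":0.01,"x":0.0004,"y":-0.0058,"z":0,"rx":0,"ry":0,"rz":2.83},{"fingers":0.01,"x":0,"y":0,"z":0,"rx":0,"ry":0,"rz":0},{"fingers":0.01,"x":0,"y":0,"z":0,"rx":0,"ry":0,"rz":0},{"fingers":0.01,"x":0,"y":0,"z":0,"rx":0,"ry":0,"rz":0}]'
python3 - <<'E'
from h import *
p,d=r.grab_frame('side')
for t in('bolt_knob','bolt_nose'): print(t,r.landmark_of(t,'side')[:1])
cv2.imwrite('pics/s5.png',cv2.resize(p[120:260,190:350,::-1],None,fx=3.7,fy=3.7,interpolation=cv2.INTER_CUBIC))
q=p.astype(int);m=(q[...,2]>1.4*q[...,0])&(q[...,2]>70)
H=np.array([.4894,.503]);ex=np.array([-1,.0287]);eu=np.array([-.0287,-1])
W=world('side',d,m);A=(W[:,:2]-H)@eu;B=(W[:,:2]-H)@ex
k=(A>.05)&(A<.22)&(B>-.02)&(B<.12)&(W[:,2]>.02)&(W[:,2]<.115)
print(k.sum(),np.polyfit(A[k],B[k],1),np.median(np.arctan2(B[k],A[k])),A[k].max(),B[k].max())
t=np.array(r.get_obs()['tcp_pos'])[:2]-H;print('tool angle',np.arctan2(t@ex,t@eu)-np.arctan2(.006,.117),np.linalg.norm(t))
E
```

```text
clock: 10.2
tcp_pos: [0.436, 0.3972, 0.1406]
orientation: [2.639, 1.703, -0.001]
contact_force: [4.7, -0.6, -2.1]
grip_width: 0.0167
gripper_force: 58.7
bolt_knob [{'xyz': [0.4369, 0.3989, 0.1576], 'score': 0.77}]
bolt_nose []
551 [ 0.42895617 -0.01570122] 0.3145131249110297 0.19937143146359776 0.07374828490422539
tool angle 0.3874669156746052 0.11858424088757245
```

View pics/s5.png

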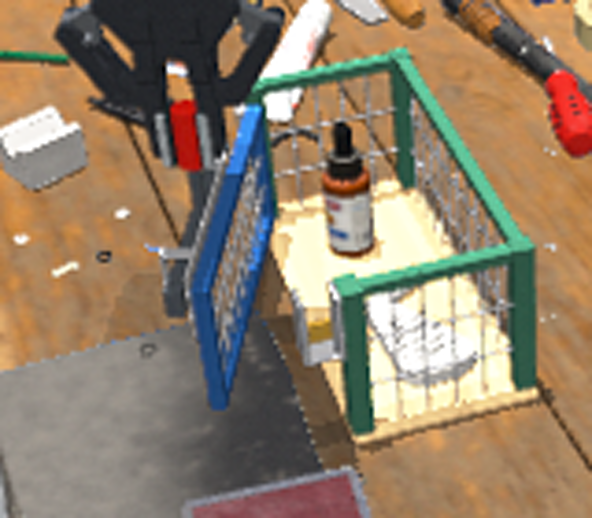

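The picture shows the gate ajar, its free edge at (215,340) well clear of the keeper at (320,335). The knob is still gripped at (185,135). The angle is about 0.39 rad, roughly 8 cm at the free edge.

```bash
python3 -c "
from bench import r
print(r.hand_in())"
```

```text
the job is handed in; nothing more can be done
None
```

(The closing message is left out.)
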